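# Tip the fuse holders into the battery case and hold it up

### The arm

A 7-joint arm with a two-finger parallel gripper is mounted at the origin on the work surface. World frame = base frame: x ahead of the robot, y to its left, z up, the work surface at z = 0. Lengths are in mm, angles in rad, forces in N, time in s.
With the tool pointing down it reaches from about 350 to 900 mm from the base axis. Payload 7.2 kg.
Tool frame: the origin (TCP) lies between the finger pads; the fingertips stand 8 mm ahead of it and the grasp point (between the pads) lies 11 mm behind it; z points along the fingers, y is the line along which they close (so a half turn about z gives the same grasp; the last joint's range is limited). The gripper opens to 88 mm and grips with 3 to 60 N. Pads are 20 mm wide; open, the fingers measure 115 mm over their backs; the gripper's body (75 mm by 178 mm) begins 61 mm behind the grasp point.
Start: joints at [1.157, 0.411, -0.013, 1.596, 0.006, 1.134, -0.082], TCP at [211.832, -588.01, 230.653] pointing down, gripper open.
Joint ranges: [-2.95, 2.95], [-0.29, 1.99], [-1.47, 1.44], [0.14, 2.54], [-1.03, 4.17], [0.13, 1.85], [-2.86, 2.86]. Speed limits (rad/s): [2.39, 2.39, 3.01, 3.01, 3.14, 3.14, 3.14].

### API

Orientations are given as a unit quaternion [x, y, z, w].
In Python, from cell import r, imaging gives the robot as it stands.
- The arm moves only by the tool move_arm, never from a script. Its argument "series" is a list of rows, each a list of 3 entries, a list of its own where there are three numbers: the shift along the tool's x, y, z in mm, then the turn, a rotation vector about the tool's x, y, z in rad, then the finger opening in mm, from 0 to 87.8. A call has 1 to 12 rows; each row is the pose to reach, as a shift and turn from the pose commanded when the call began, along the tool's axes at that moment; what a row does not reach only later rows make up. A row lasts 1/12 s, in which the tool goes at most 41.7 mm and 7.16 degrees, less where a joint would pass 70% of its speed; a pose out of reach is approached as far as the arm can. A call with a gripper value outside its range is refused whole. The fingers move at their own pace and stop on an object; "squeeze" is the grip in N (left out, the last holds). Time passes only in rows, so rows that repeat a pose let the fingers close. It gives the time, the measured TCP pose, the force and the opening at its end, in the units of the state.
- r.observe(): the state, without advancing time (a new reading comes with each control period).
- imaging.get_image(name): name is "scene" or "top" or "wrist"; returns a dict with "frame" (384x512x3 uint8, red, green, blue), "range_z" (384x512 float32, mm along the optical axis (not along the pixel's ray), 0 where there is no reading), "intrinsics" (3x3 intrinsics, pixels), "R" (3x3) and "t" (3): a world point X has camera coordinates R X + t. Camera axes: x right, y down, z forward; pixel columns grow to the right and rows downward; lengths in mm; the calibration is good to about 2 mm. A picture is of the moment at which its call begins.
- r.close_job(): hands the job in, once; it reports no verdict.
The state is a dict: "t": time; "qpos": joint angles; "qd": joint speeds; "joint_efforts": joint torques, N m; "eef_pos": TCP position; "tool_rot": TCP orientation; "force": force on the tool from outside, world axes, zero at the start; "torque": the same for the moment, N m; "grip_width": finger opening in mm.
Only numpy, scipy, OpenCV 4.12 (cv2) and the standard library are available. Lean on these libraries where they do the work, as an engineer would, in place of code of your own. Each camera call takes 0.05 s, during which the arm holds its last target. There are 200 camera calls.

### The job

Raise the hinged tray by its bar handle so that all four ceramic fuse holders slide down into the open battery case standing below its lip, then swing the tray back down level. Then take the case by its carrying handle, lift it straight up, at least 10 cm clear of the shelf above where it stood, with all four fuse holders inside, and finish while still holding it there, steady, level and touching nothing else. Do not tip the case over, and leave the other things on the shelf where they are.

Things in the scene. Friction and masses are not known exactly. Their poses are not given: they have to be found in the camera images.
- stand: Grey steel tipping stand fixed to the shelf. Origin on the shelf below the middle of the tray's hinge; z up, x along the hinge, y from the hinge towards the tray and its bar handle; the case stands on the -y side. Base plate 150 x 155 x 8 mm (y from -10 to 146 mm); hinge cheeks at x = +-69 mm, 83 mm high, reaching to y = -11 mm.
- tray_hinge (a point): Middle of the tray's hinge axis, 68 mm above the stand's origin. The level tray (0.35 kg, 110 mm wide along x) reaches from y = -6 mm (pouring lip, no wall) to y = 130 mm in the stand's frame; its floor top is 137 mm above the shelf, its three walls are 25 mm high above the floor.
- tray (a joint): Angle (rad) of the bare steel tray about its hinge: 0 = level (as at the start), grows as the bar end is raised, stop at 1.0. Friction (0.35 N m) keeps the tray where it is left. The fuse holders start to slide at about 0.45 to 0.65. When tipped the lip swings out over the case (at 1.0: 60 mm past the hinge, 100 mm above the shelf); when level it is clear of the case.
- tray_handle (a point): Middle of the tray's round bar handle, 12 mm thick, parallel to the hinge, 88 mm free between its arms; 45 mm behind the tray's rear wall and 21 mm above its rim. Level tray: y = 175, z = 183 mm in the stand's frame (175 mm out from, 115 mm above the hinge); at 1.0 rad: over the hinge, z = 277 mm. It can be pinched from above across the stand's y and turns between the fingers as the tray tips.
- case: Open blue steel battery case with toggle latches on its ends, 150 (x) x 124 (y) x 65 mm high, walls and floor 3 mm, 0.3 to 0.55 kg empty. Loose. Origin at the centre of its underside, z up. It stands on the shelf below the tray's lip, its near wall 18 to 28 mm from the hinge line, its x axis within 4 degrees of the stand's x axis.
- case_grip (a point): Middle of the case's rigid carrying handle: a straight square bar 14 x 14 mm running along the case's x axis, its middle 150 mm above the case's underside, on two straps at x = +-73 mm; 78 mm of free space under the bar.
- fuse1: Grey ceramic fuse holder with brass clips, 40 (x) x 24 (y) x 22 mm high, 60 g, loose on the tray at the start. One of four alike. Origin at the centre of its underside.
- fuse2: Grey ceramic fuse holder with brass clips, 40 (x) x 24 (y) x 22 mm high, 60 g, loose on the tray at the start. One of four alike. Origin at the centre of its underside.
- fuse3: Grey ceramic fuse holder with brass clips, 40 (x) x 24 (y) x 22 mm high, 60 g, loose on the tray at the start. One of four alike. Origin at the centre of its underside.
- fuse4: Grey ceramic fuse holder with brass clips, 40 (x) x 24 (y) x 22 mm high, 60 g, loose on the tray at the start. One of four alike. Origin at the centre of its underside.
- clamp: Bystander, to be left alone: brass terminal clamp, 50 x 26 x 34 mm, near the tray's side of the stand. Origin at its underside, on its middle.
- earpiece: Bystander, to be left alone: round black bakelite headphone earpiece, 66 mm across, 25 mm high, beside the case. Origin at its underside, on its middle.
- screwdriver: Bystander, to be left alone: screwdriver, 200 mm long, lying. Origin at its underside.
- jar: Bystander, to be left alone: closed amber glass jar, 60 mm across, 75 mm high. Origin at its underside, on its middle.
- mug: Bystander, to be left alone: white mug, 76 mm across, 85 mm high. Origin at its underside, on its middle.
- bobbin: Bystander, to be left alone: copper bobbin, 56 mm across, 40 mm high. Origin at its underside, on its middle.
There are look-alikes about, which are no part of the job. What is shaped like the fuse1 but blue is not meant.

How it is judged (in metres and radians):
On the way, in this order (a step that is already met when the one before it is completed fails the run):
1. with the tray tipped, all four fuse holders are in the case, which still stands on the shelf (value of joint tray above 0.25 rad and height (world z) of case below 0.015 m and x of fuse1 in the frame of case between -0.0745 and 0.0745 m and y of fuse1 in the frame of case between -0.0615 and 0.0615 m and z of fuse1 in the frame of case between -0.005 and 0.06 m and x of fuse2 in the frame of case between -0.0745 and 0.0745 m and y of fuse2 in the frame of case between -0.0615 and 0.0615 m and z of fuse2 in the frame of case between -0.005 and 0.06 m and x of fuse3 in the frame of case between -0.0745 and 0.0745 m and y of fuse3 in the frame of case between -0.0615 and 0.0615 m and z of fuse3 in the frame of case between -0.005 and 0.06 m and x of fuse4 in the frame of case between -0.0745 and 0.0745 m and y of fuse4 in the frame of case between -0.0615 and 0.0615 m and z of fuse4 in the frame of case between -0.005 and 0.06 m), for 0.2 s.
2. the tray is swung back down level (value of joint tray below 0.1 rad), for 0.1 s.
3. the gripper holds the case clear of the shelf, level, above where it stood, and not touching the stand (height (world z) of case above 0.09 m and angle between case's own z axis and vertical below 0.12 rad and contact force between the fingers and case above 1 N and contact force between case and stand below 0.05 N and horizontal distance between case and stand below 0.16 m), for 0.2 s.
At the end, for the whole second after the job is handed in: The gripper holds the case, its underside over 90 mm above the shelf, within 0.12 rad of level, at rest (30 mm/s, 0.15 rad/s), its origin within 160 mm of the stand's horizontally (it starts about 85 away), not touching stand or tray; all four fuse holders inside; tray within 0.1 rad of level (all of step 3 and linear speed of case below 0.03 m/s and angular speed of case below 0.15 rad/s and value of joint tray below 0.1 rad and x of fuse1 in the frame of case between -0.0745 and 0.0745 m and y of fuse1 in the frame of case between -0.0615 and 0.0615 m and z of fuse1 in the frame of case between -0.005 and 0.06 m and x of fuse2 in the frame of case between -0.0745 and 0.0745 m and y of fuse2 in the frame of case between -0.0615 and 0.0615 m and z of fuse2 in the frame of case between -0.005 and 0.06 m and x of fuse3 in the frame of case between -0.0745 and 0.0745 m and y of fuse3 in the frame of case between -0.0615 and 0.0615 m and z of fuse3 in the frame of case between -0.005 and 0.06 m and x of fuse4 in the frame of case between -0.0745 and 0.0745 m and y of fuse4 in the frame of case between -0.0615 and 0.0615 m and z of fuse4 in the frame of case between -0.005 and 0.06 m); the arm keeps its last pose, push and grip.
It fails at once if a bystander (clamp, earpiece, screwdriver, jar, mug or bobbin) is moved more than 30 mm (distance of any of clamp, earpiece, screwdriver, jar, mug, bobbin from where it was at the start of the episode above 0.03 m).
It fails at once if the case is tipped more than 0.4 rad (angle between case's own z axis and vertical above 0.4 rad).
It also fails if it takes over 64 s, if anything falls off the work surface, if the arm or the gripper's body presses on something with over 40 N, if the wrist force passes 120 N, or if a joint passes its speed limit or range.

## Working session

There is one attempt and no reset: what is moved stays moved. The work goes in short steps, Python scripts to look and compute and a tool call to move; the robot and the scene stay as the last step left them, time stands still between calls to the robot, and variables do not carry over. Pictures are saved under pics/ and viewed, on a budget of 10 in all, crops included, one or two more only if the job needs it, and the job is handed in when it is done.

Besides the shell and the picture viewer there is one more tool, called as name(argument=value, ...), one argument or row to a line, values as JSON. move_arm: Moves the arm, as the interface text tells. Its arguments: {"type":"object","properties":{"series":{"type":"array","items":{"type":"array"}},"squeeze":{"type":"number"}},"required":["series"]}

```bash
mkdir -p pics; cat > h.py <<'E'
import numpy as np, cv2, pickle
from cell import r, imaging
def snap(name, fn):
    d=imaging.get_image(name); pickle.dump(d,open(f'pics/{fn}.pkl','wb'))
    cv2.imwrite(f'pics/{fn}.png',cv2.resize(d['frame'][:,:,::-1],(800,600),interpolation=cv2.INTER_CUBIC)); return d
def world(d):
    K=np.array(d['intrinsics']);z=d['range_z'].astype(float);v,u=np.mgrid[:384,:512]
    c=np.stack([(u-K[0,2])*z/K[0,0],(v-K[1,2])*z/K[1,1],z],-1)
    w=(c-np.array(d['t']))@np.array(d['R']); w[z==0]=np.nan; return w
E
python3 - <<'E'
from h import *
for n in('scene','top'): 
    d=snap(n,n+'0'); print(np.array(d['R']).round(3),np.array(d['t']).round(1),d['intrinsics'])
print(r.observe())
E
```

```text
[[-0.811  0.585  0.015]
 [ 0.317  0.461 -0.829]
 [-0.492 -0.667 -0.56 ]] [ 443.2  -43.6 1284.2] [[357.77062602   0.         248.72845083]
 [  0.         357.77062602 196.93335174]
 [  0.           0.           1.        ]]
[[ 0.017 -1.    -0.01 ]
 [-0.98  -0.015 -0.197]
 [ 0.196  0.014 -0.98 ]] [ -20.8  518.7 1182.7] [[381.44548248   0.         256.66838973]
 [  0.         381.44548248 194.30647406]
 [  0.           0.           1.        ]]
{'t': 0.1, 'qpos': array([ 1.15681131,  0.41179656, -0.01269835,  1.59690892,  0.00559346,
        1.1343131 , -0.08220959]), 'qd': array([-0.00081326, -0.0017452 ,  0.00063362, -0.00172434, -0.00137628,
       -0.00061698, -0.00095367]), 'joint_efforts': array([ 4.67249803e-03, -5.89090025e+01,  6.44299742e-01, -2.91707110e+01,
       -5.38267102e-02,  1.45402917e-02,  9.29769362e-05]), 'eef_pos': array([ 211.65157829, -587.62269435,  229.92884573]), 'tool_rot': array([ 9.85091126e-01,  1.72031948e-01, -1.67318998e-04, -6.74767041e-04]), 'force': array([ 0.57314065, -0.49880041,  0.34231069]), 'torque': array([-0.08192103, -0.03323613, -0.00120869]), 'grip_width': 87.64439725172674}
```

View pics/scene0.png

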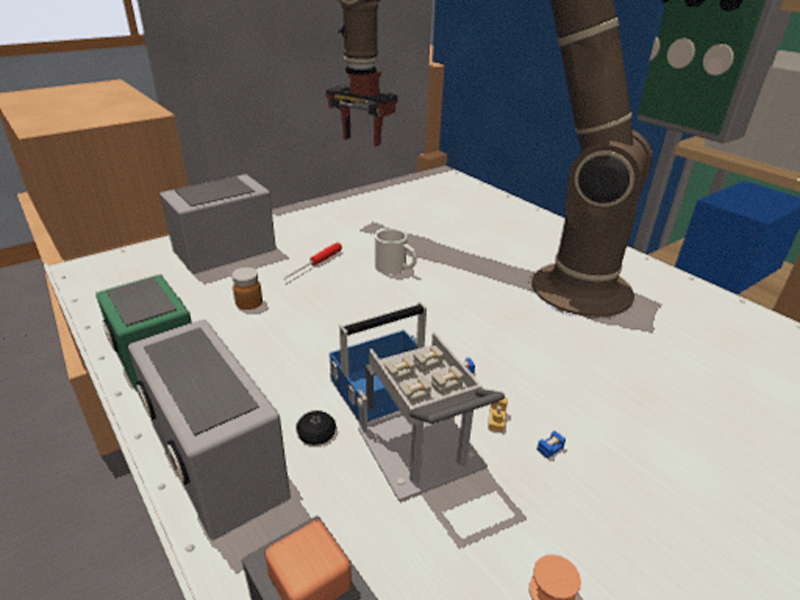

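View pics/top0.png

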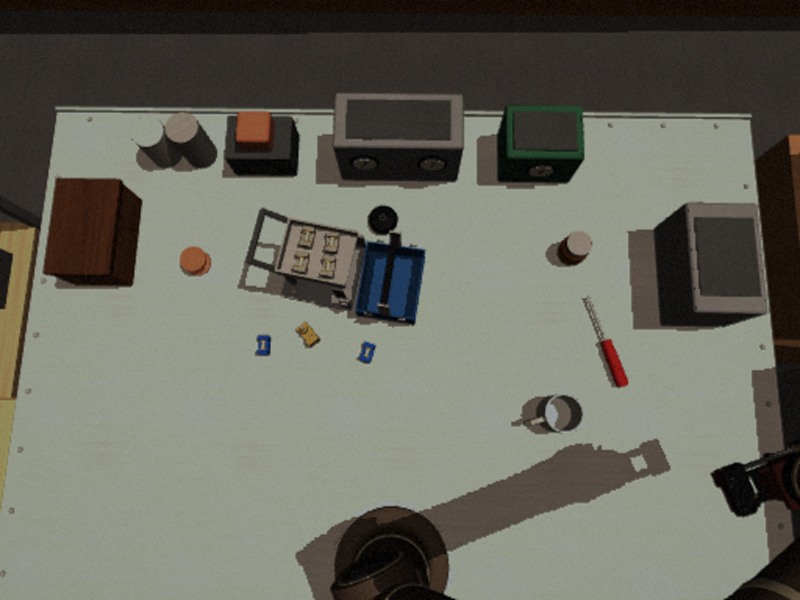

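The top view shows the four grey-and-brass holders on the tray at (306,237), (331,242), (301,261) and (328,265). The blue look-alikes are on the table at (263,345) and (367,352). The tray bar is near (257,240) and the case bar runs (396,237)–(383,305). Next I'll measure both bars.

```bash
python3 - <<'E'
from h import *
for n in('top0','scene0'):
    d=pickle.load(open(f'pics/{n}.pkl','rb')); w=world(d)
    if n=='top0': # approx centre from pixels
        for u,v in((257,240),(390,270),(382,218),(390,285)): print('px',w[int(v*.64),int(u*.64)].round(0))
    P=w.reshape(-1,3); P=P[~np.isnan(P).any(1)]
    box=(P[:,0]>400)&(P[:,0]<800)&(P[:,1]>-120)&(P[:,1]<420)
    P=P[box]
    for nm,lo,hi in(('hi',174,200),('rim',158,168),('case',145,164)):
        Q=P[(P[:,2]>lo)&(P[:,2]<hi)]
        if nm=='case': Q=Q[Q[:,1]<np.percentile(P[P[:,2]>174][:,1],50)-195]
        print(n,nm,len(Q),Q.min(0).round(0),Q.max(0).round(0))
        if len(Q)>10:
            rect=cv2.minAreaRect(Q[:,:2].astype(np.float32)); print(np.round(rect[0],1),np.round(rect[1],1),round(rect[2],1), 'z',np.percentile(Q[:,2],[5,50,95]).round(1))
            c=Q[:,:2].mean(0);_,_,V=np.linalg.svd(Q[:,:2]-c,full_matrices=False);print(' mean',c.round(1),'dir',V[0].round(3), cv2.boxPoints(rect).round(0).tolist())
E
```

```text
px [612. 261. 185.]
px [565.  10. 158.]
px [716.  34.  24.]
px [535.  10. 157.]
top0 hi 201 [560. 231. 174.] [675. 279. 194.]
[617.9 253.3] [ 33.3 112.5] 79.7 z [175.9 187.  191.2]
 mean [616.6 260.1] dir [-0.983  0.181] [[560.0, 247.0], [670.0, 227.0], [676.0, 260.0], [566.0, 280.0]]
top0 rim 450 [492.  -1. 158.] [667. 251. 168.]
[580.6 124.3] [246.2 146.9] 82.7 z [158.2 160.6 164.8]
 mean [596.  146.9] dir [-0.26  -0.966] [[492.0, 12.0], [638.0, -7.0], [669.0, 237.0], [523.0, 256.0]]
top0 case 250 [490.  -6. 146.] [641.  33. 163.]
[566.5  11.6] [ 21.4 150.5] 81.8 z [151.9 156.7 159.8]
 mean [564.7  12.1] dir [-0.991  0.135] [[490.0, 12.0], [639.0, -10.0], [643.0, 11.0], [494.0, 33.0]]
scene0 hi 368 [569. 231. 174.] [677. 279. 192.]
[621.6 255.1] [ 32.  110.5] 79.9 z [178.8 187.4 190.2]
 mean [626.5 263.8] dir [ 0.981 -0.194] [[564.0, 249.0], [673.0, 230.0], [679.0, 261.0], [570.0, 281.0]]
scene0 rim 752 [495.  -2. 158.] [673. 247. 168.]
[583.9 125.2] [240.2 149.1] 82.8 z [158.2 160.4 164. ]
 mean [603.2 157.1] dir [0.224 0.975] [[495.0, 15.0], [643.0, -3.0], [673.0, 235.0], [525.0, 254.0]]
scene0 case 384 [495.  -9. 145.] [645.  32. 160.]
[569.5  11.3] [ 25.4 150.3] 83.8 z [146.7 156.1 159.1]
 mean [573.3  14.8] dir [ 0.99  -0.141] [[493.0, 7.0], [643.0, -9.0], [646.0, 16.0], [496.0, 32.0]]
```

move_arm(
  series=[
    [[100, -98, -60], [0, 0, 0.1], 80],
    [[675, -664, -80], [0, 0, 0.532], 80],
    [[675, -664, -80], [0, 0, 0.532], 80],
    [[675, -664, -80], [0, 0, 0.532], 80],
    [[675, -664, -80], [0, 0, 0.532], 80],
    [[675, -664, -80], [0, 0, 0.532], 80],
    [[675, -664, -80], [0, 0, 0.532], 80],
    [[675, -664, -80], [0, 0, 0.532], 80],
    [[675, -664, -80], [0, 0, 0.532], 80],
    [[675, -664, -80], [0, 0, 0.532], 80],
    [[675, -664, -80], [0, 0, 0.532], 80],
    [[675, -664, -80], [0, 0, 0.532], 80],
  ],
)

```text
t: 1.1
eef_pos: [425.2, -142.4, 279.0]
tool_rot: [0.996, -0.093, 0.0, 0.0]
force: [0.5, -0.7, 0.4]
grip_width: 80.1
```

```bash
cat >> h.py <<'E'
from scipy.spatial.transform import Rotation as Ro
def goto(p,yaw):
    "shift and turn in tool axes to reach TCP p, tool down, tool x at world yaw (rad)"
    s=r.observe(); R0=Ro.from_quat(s['tool_rot']); c,q=np.cos(yaw),np.sin(yaw)
    R1=Ro.from_matrix(np.array([[c,q,0],[q,-c,0],[0,0,-1.]]))
    print('t',round(s['t'],2),'pos',s['eef_pos'].round(1),'q',s['qpos'].round(2),'F',s['force'].round(1),'w',round(s['grip_width'],1))
    print('shift',R0.inv().apply(np.array(p)-s['eef_pos']).round(1),'turn',(R0.inv()*R1).as_rotvec().round(3))
E
python3 - <<'E'
from h import *
for n in('top0','scene0'):
    d=pickle.load(open(f'pics/{n}.pkl','rb')); P=world(d).reshape(-1,3); P=P[~np.isnan(P).any(1)]
    P=P[(P[:,0]>540)&(P[:,0]<700)&(P[:,1]>200)&(P[:,1]<320)&(P[:,2]>178)&(P[:,2]<196)]
    x=np.array([.983,-.185]);y=np.array([.185,.983])
    for it in range(3):
        s=P[:,:2]@x; v=P[:,:2]@y; mid=(np.percentile(s,1)+np.percentile(s,99))/2
        m=(abs(s-mid)<45)&(v>np.percentile(v,97)-14); a,b=np.polyfit(s[m]-mid,v[m],1)
        x=x+a*y; x/=np.linalg.norm(x); y=np.array([-x[1],x[0]])
    print(n,'yaw',np.degrees(np.arctan2(x[1],x[0])).round(2),'bar c',(mid*x+np.median(v[m])*y).round(1),m.sum(),'vspread',np.percentile(v[m],[2,98])-np.median(v[m]),'z',P[m,2].max().round(1))
goto((622,265,310),-.186)
E
```

```text
top0 yaw -10.58 bar c [619.2 262.4] 124 vspread [-4.63159732  6.41576747] z 194.5
scene0 yaw -10.99 bar c [624.3 266.9] 266 vspread [-7.59179632  3.11670733] z 191.7
t 1.1 pos [ 425.2 -142.4  279. ] q [ 0.48  0.08 -0.28  1.92  0.02  1.15 -1.57] F [ 0.5 -0.7  0.4] w 80.1
shift [ 117.9 -436.8  -31.1] turn [ 0. -0. -0.]
```

move_arm(
  series=[
    [[118, -437, -31], [0, 0, 0], 80],
    [[118, -437, -31], [0, 0, 0], 80],
    [[118, -437, -31], [0, 0, 0], 80],
    [[118, -437, -31], [0, 0, 0], 80],
    [[118, -437, -31], [0, 0, 0], 80],
    [[118, -437, -31], [0, 0, 0], 80],
    [[118, -437, -31], [0, 0, 0], 80],
    [[118, -437, -31], [0, 0, 0], 80],
    [[118, -437, -31], [0, 0, 0], 80],
    [[118, -437, -31], [0, 0, 0], 80],
    [[118, -437, -31], [0, 0, 0], 80],
    [[118, -437, -31], [0, 0, 0], 80],
  ],
)

```text
t: 2.1
eef_pos: [621.5, 271.2, 307.9]
tool_rot: [0.996, -0.089, -0.002, -0.002]
force: [-1.0, 0.6, -1.0]
grip_width: 79.9
```

```bash
python3 - <<'E'
from h import *
d=snap('wrist','w1'); goto((621.5,264.5,172),-.188)
P=world(d).reshape(-1,3); P=P[~np.isnan(P).any(1)]; print(len(P))
for lo,hi in((176,196),):
    Q=P[(P[:,2]>lo)&(P[:,2]<hi)&(P[:,0]<700)&(P[:,1]>200)]; 
    if len(Q)>20: print(len(Q),cv2.minAreaRect(Q[:,:2].astype(np.float32)),cv2.boxPoints(cv2.minAreaRect(Q[:,:2].astype(np.float32))))
E
```

```text
t 2.15 pos [621.2 267.8 307.9] q [-0.17  0.5  -0.48  1.32  0.23  1.37 -2.4 ] F [-0.7 -0.2  0.2] w 79.7
shift [  1.3   3.4 135.9] turn [-0.001  0.003  0.007]
195826
1737 ((619.6376342773438, 256.2659912109375), (26.5935001373291, 111.007080078125), 78.95854949951172) [[562.6149  253.84535]
 [671.5672  232.58539]
 [676.66034 258.68665]
 [567.70807 279.9466 ]]
```

View pics/w1.png

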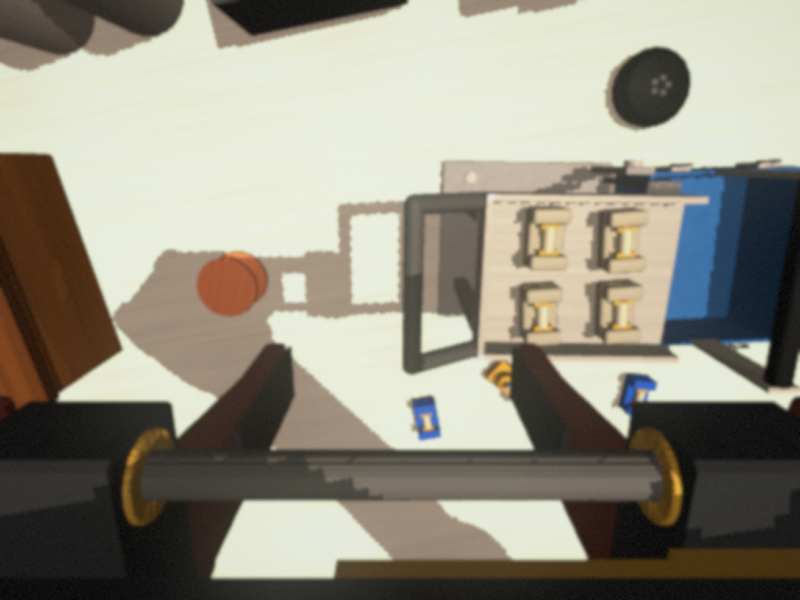

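The wrist view shows the bar at (412,285), between the finger tips at (285,350) and (520,350), with all four holders on the tray. I'll narrow the opening to clear the rear wall and go down.

move_arm(
  series=[
    [[-0.6, 1.5, 0], [0, 0, 0], 40],
    [[-0.6, 1.5, 10], [0, 0, 0], 40],
    [[-0.6, 1.5, 30], [0, 0, 0], 40],
    [[-0.6, 1.5, 60], [0, 0, 0], 40],
    [[-0.6, 1.5, 80], [0, 0, 0], 40],
    [[-0.6, 1.5, 95], [0, 0, 0], 40],
    [[-0.6, 1.5, 100], [0, 0, 0], 40],
    [[-0.6, 1.5, 100], [0, 0, 0], 40],
  ],
)

```text
t: 2.82
eef_pos: [620.5, 259.6, 208.4]
tool_rot: [0.996, -0.094, -0.001, 0.001]
force: [0.4, 0.1, 0.6]
grip_width: 40.0
```

```bash
python3 - <<'E'
from h import *
goto((621.1,263.6,172.5),-.188)
E
```

```text
t 2.82 pos [620.5 259.6 208.4] q [-0.16  0.56 -0.47  1.47  0.26  1.18 -2.43] F [0.4 0.1 0.6] w 40.0
shift [-0.1 -4.2 35.8] turn [ 0.002  0.002 -0.   ]
```

move_arm(
  series=[
    [[0, 0, 5], [0, 0, 0], 40],
    [[0, 0, 10], [0, 0, 0], 40],
    [[0, 0, 10], [0, 0, 0], 40],
    [[0, 0, 10], [0, 0, 0], 40],
    [[0, 0, 10], [0, 0, 0], 40],
  ],
)

```text
t: 3.23
eef_pos: [621.2, 262.0, 200.4]
tool_rot: [0.996, -0.093, 0.0, -0.0]
force: [0.4, -0.3, 0.4]
grip_width: 40.2
```

```bash
python3 - <<'E'
from h import *
goto((621.1,263.6,172.5),-.188)
E
```

```text
t 3.23 pos [621.2 262.  200.4] q [-0.17  0.56 -0.47  1.48  0.26  1.16 -2.43] F [ 0.4 -0.3  0.4] w 40.2
shift [-0.4 -1.6 27.9] turn [-0.    -0.001  0.002]
```

move_arm(
  series=[
    [[0, -1, 10], [0, 0, 0], 40],
    [[0, -1, 20], [0, 0, 0], 40],
    [[0, -1, 27.5], [0, 0, 0], 40],
    [[0, -1, 27.5], [0, 0, 0], 40],
    [[0, -1, 27.5], [0, 0, 0], 5],
    [[0, -1, 27.5], [0, 0, 0], 5],
    [[0, -1, 27.5], [0, 0, 0], 5],
    [[0, -1, 27.5], [0, 0, 0], 5],
    [[0, -1, 27.5], [0, 0, 0], 5],
    [[0, -1, 27.5], [0, 0, 0], 5],
  ],
  squeeze=15,
)

```text
t: 4.07
eef_pos: [621.7, 264.6, 173.2]
tool_rot: [0.996, -0.093, 0.001, -0.002]
force: [2.3, 4.7, -0.6]
grip_width: 11.6
```

```bash
python3 - <<'E'
from h import *
goto((621.1,263.6,172.5),-.188)
# arc in tool axes: handle 175 out,115 up; tool y=-stand y, z=-up; relative to current
for a in (.1,.2,.3,.35,.4,.45,.5,.55,.6,.65,.7,.75,.8,.85,.9,.95):
    y=175*np.cos(a)-115*np.sin(a);z=175*np.sin(a)+115*np.cos(a);print(a,round(175-y,1),round(115-z,1))
E
```

```text
t 4.07 pos [621.7 264.6 173.2] q [-0.17  0.59 -0.46  1.5   0.28  1.11 -2.44] F [ 2.3  4.7 -0.6] w 11.6
shift [-0.4  1.1  0.7] turn [-0.003 -0.002  0.003]
0.1 12.4 -16.9
0.2 26.3 -32.5
0.3 41.8 -46.6
0.35 50.0 -53.0
0.4 58.6 -59.1
0.45 67.4 -64.7
0.5 76.6 -69.8
0.55 85.9 -74.5
0.6 95.5 -78.7
0.65 105.3 -82.5
0.7 115.2 -85.7
0.75 125.3 -88.4
0.8 135.6 -90.7
0.85 145.9 -92.4
0.9 156.3 -93.6
0.95 166.7 -94.2
```

move_arm(
  series=[
    [[0, 3, -4.3], [0, 0, 0], 5],
    [[0, 6, -8.6], [0, 0, 0], 5],
    [[0, 12.4, -16.9], [0, 0, 0], 5],
    [[0, 19.2, -24.9], [0, 0, 0], 5],
    [[0, 26.3, -32.5], [0, 0, 0], 5],
    [[0, 33.9, -39.7], [0, 0, 0], 5],
    [[0, 41.8, -46.6], [0, 0, 0], 5],
    [[0, 50, -53], [0, 0, 0], 5],
    [[0, 54.3, -56.1], [0, 0, 0], 5],
    [[0, 58.6, -59.1], [0, 0, 0], 5],
    [[0, 58.6, -59.1], [0, 0, 0], 5],
    [[0, 58.6, -59.1], [0, 0, 0], 5],
  ],
)

```text
t: 5.07
eef_pos: [610.8, 207.5, 233.8]
tool_rot: [0.996, -0.092, 0.001, -0.002]
force: [-0.8, 5.6, 8.1]
grip_width: 11.5
```

```bash
python3 - <<'E'
from h import *
goto((621.1,263.6,172.5),-.188)
E
```

```text
t 5.07 pos [610.8 207.5 233.8] q [-0.07  0.49 -0.48  1.52  0.23  1.19 -2.34] F [-0.8  5.6  8.1] w 11.5
shift [ -0.3 -56.8  61.6] turn [-0.004 -0.003  0.003]
```

move_arm(
  series=[
    [[0, 3.5, -2.3], [0, 0, 0], 5],
    [[0, 8.8, -5.6], [0, 0, 0], 5],
    [[0, 13.4, -8.2], [0, 0, 0], 5],
    [[0, 18, -10.7], [0, 0, 0], 5],
    [[0, 20.3, -11.9], [0, 0, 0], 5],
    [[0, 22.6, -13.1], [0, 0, 0], 5],
    [[0, 25, -14.3], [0, 0, 0], 5],
    [[0, 27.3, -15.4], [0, 0, 0], 5],
    [[0, 29.7, -16.5], [0, 0, 0], 5],
    [[0, 32.1, -17.6], [0, 0, 0], 5],
    [[0, 34.5, -18.6], [0, 0, 0], 5],
    [[0, 36.9, -19.6], [0, 0, 0], 5],
  ],
)

```text
t: 6.07
eef_pos: [603.9, 171.9, 253.3]
tool_rot: [0.996, -0.092, 0.001, -0.002]
force: [-0.4, 5.7, 7.6]
grip_width: 11.6
```

move_arm(
  series=[
    [[0, 0, 0], [0, 0, 0], 5],
    [[0, 0, 0], [0, 0, 0], 5],
    [[0, 4.9, -1.9], [0, 0, 0], 5],
    [[0, 9.8, -3.8], [0, 0, 0], 5],
    [[0, 14.7, -5.4], [0, 0, 0], 5],
    [[0, 19.7, -7], [0, 0, 0], 5],
    [[0, 19.7, -7], [0, 0, 0], 5],
    [[0, 19.7, -7], [0, 0, 0], 5],
  ],
)

```text
t: 6.73
eef_pos: [599.8, 150.7, 260.2]
tool_rot: [0.996, -0.093, 0.001, -0.001]
force: [-2.7, 3.1, 10.2]
grip_width: 11.3
```

```bash
python3 - <<'E'
from h import *
goto((621.1,263.6,172.5),-.188); snap('scene','s2')
d=cv2.imread('pics/s2.png'); cv2.imwrite('pics/s2c.png',cv2.resize(d[270:480,280:560],(800,600)))
E
```

```text
t 6.73 pos [599.8 150.7 260.2] q [ 0.02  0.42 -0.48  1.55  0.2   1.22 -2.25] F [-2.7  3.1 10.2] w 11.3
shift [  -0.  -114.7   87.9] turn [-0.002 -0.002  0.002]
```

View pics/s2c.png

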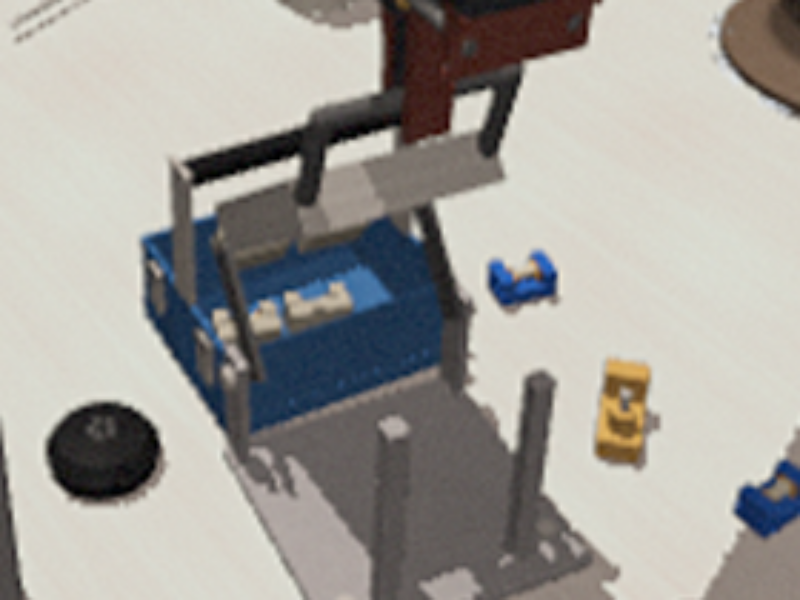

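Two holders show in the case at crop (250,320) and (320,300), and two more below the tray edge at (260,250) and (330,235). I'll tip a bit further to be sure, then check from above.

move_arm(
  series=[
    [[0, 10.1, -2.7], [0, 0, 0], 5],
    [[0, 20.4, -5], [0, 0, 0], 5],
    [[0, 30.7, -6.7], [0, 0, 0], 5],
    [[0, 30.7, -6.7], [0, 0, 0], 5],
    [[0, 30.7, -6.7], [0, 0, 0], 5],
    [[0, 30.7, -6.7], [0, 0, 0], 5],
  ],
)

```text
t: 7.28
eef_pos: [593.6, 118.6, 266.0]
tool_rot: [0.996, -0.093, -0.0, 0.0]
force: [-3.9, 0.6, 9.1]
grip_width: 11.9
```

```bash
python3 - <<'E'
from h import *
goto((621.1,263.6,172.5),-.188); a=snap('scene','s3'); b=snap('top','t3')
A=cv2.imread('pics/s3.png')[270:480,280:560];B=cv2.imread('pics/t3.png')[200:350,250:450]
cv2.imwrite('pics/c3.png',np.hstack([cv2.resize(A,(400,300)),cv2.resize(B,(400,300))]))
E
```

```text
t 7.28 pos [593.6 118.6 266. ] q [ 0.07  0.39 -0.47  1.58  0.19  1.22 -2.2 ] F [-3.9  0.6  9.1] w 11.9
shift [   0.  -147.6   93.3] turn [ 0.001 -0.     0.001]
```

View pics/c3.png

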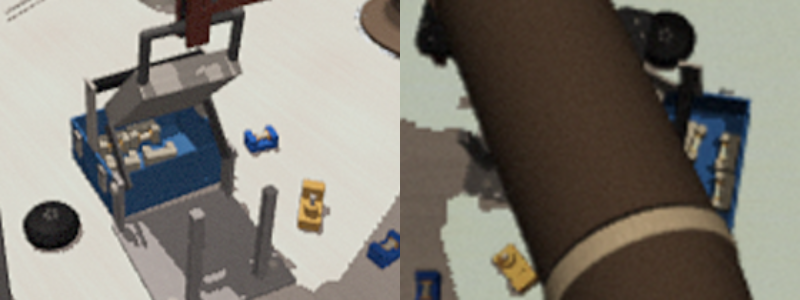

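All four are in the case: scene (120,140), (148,132), (125,160), (160,150). Now I'll swing the tray back down.

move_arm(
  series=[
    [[0, -10.3, 1.7], [0, 0, 0], 5],
    [[0, -30.7, 6.7], [0, 0, 0], 5],
    [[0, -50.4, 13.7], [0, 0, 0], 5],
    [[0, -69.3, 22.6], [0, 0, 0], 5],
    [[0, -87.3, 33.3], [0, 0, 0], 5],
    [[0, -104.1, 45.8], [0, 0, 0], 5],
    [[0, -119.6, 59.9], [0, 0, 0], 5],
    [[0, -133.5, 75.5], [0, 0, 0], 5],
    [[0, -139.9, 83.8], [0, 0, 0], 5],
    [[0, -145.9, 92.4], [0, 0, 0], 5],
    [[0, -145.9, 93], [0, 0, 0], 5],
    [[0, -145.9, 93], [0, 0, 0], 5],
  ],
)

```text
t: 8.38
eef_pos: [621.9, 263.3, 171.3]
tool_rot: [0.996, -0.093, 0.0, -0.001]
force: [2.9, 3.7, -0.7]
grip_width: 11.4
```

move_arm(
  series=[
    [[0, 0, 0], [0, 0, 0], 5],
    [[0, 0, 0], [0, 0, 0], 5],
    [[0, 0, 0], [0, 0, 0], 40],
    [[0, 0, 0], [0, 0, 0], 40],
    [[0, 0, 0], [0, 0, 0], 40],
    [[0, 0, 0], [0, 0, 0], 40],
    [[0, 0, -15], [0, 0, 0], 40],
    [[0, 0, -40], [0, 0, 0], 40],
    [[0, 0, -70], [0, 0, 0], 40],
    [[0, 0, -100], [0, 0, 0], 40],
    [[0, 0, -130], [0, 0, 0], 40],
    [[0, 0, -130], [0, 0, 0], 40],
  ],
)

```text
t: 9.38
eef_pos: [622.9, 263.9, 308.7]
tool_rot: [0.996, -0.093, 0.004, -0.002]
force: [0.0, -0.1, 0.6]
grip_width: 40.1
```

```bash
python3 - <<'E'
from h import *
d=snap('scene','s4');w=world(d)
P=w.reshape(-1,3); P=P[~np.isnan(P).any(1)]
H=P[(abs(P[:,0]-620)<80)&(P[:,1]>225)&(P[:,1]<300)&(P[:,2]>100)&(P[:,2]<200)]; print('tray bar z top',np.percentile(H[:,2],[50,95,99]).round(1))
Q=P[(P[:,0]>470)&(P[:,0]<670)&(P[:,1]>-40)&(P[:,1]<50)&(P[:,2]>146)&(P[:,2]<163)]
rc=cv2.minAreaRect(Q[:,:2].astype(np.float32)); print(rc); c=Q[:,:2].mean(0);_,_,V=np.linalg.svd(Q[:,:2]-c,full_matrices=False);print(c,V[0],np.percentile(Q[:,2],[5,50,95]))
goto((568,12,270),-.14)
A=cv2.imread('pics/s4.png')[270:480,280:560]; cv2.imwrite('pics/c4.png',cv2.resize(A,(800,600)))
E
```

```text
tray bar z top [188.4 193.2 193.6]
((570.30712890625, 11.981362342834473), (24.183734893798828, 149.7939910888672), 82.5044174194336)
[573.8884715   14.68916323] [ 0.98998019 -0.14120629] [147.60245332 156.17667179 159.18430416]
t 9.43 pos [622.3 263.4 305.6] q [-0.16  0.5  -0.48  1.34  0.23  1.36 -2.4 ] F [ 1.1 -0.2 -0.7] w 40.0
shift [ -6.9 257.2  34.7] turn [-0.003 -0.005 -0.046]
```

View pics/c4.png

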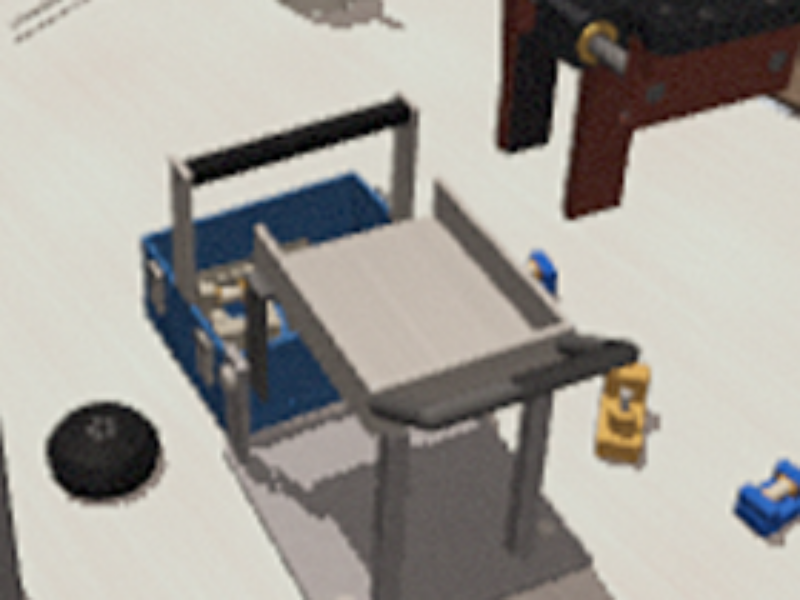

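Tray is level and empty, and the holders are in the case at crop (225,285) and (245,320). The case bar runs (190,165)–(405,105), unmoved. Moving over it.

move_arm(
  series=[
    [[-1, 30, 0], [0, 0, -0.01], 60],
    [[-2, 65, 5], [0, 0, -0.02], 60],
    [[-3, 100, 10], [0, 0, -0.03], 60],
    [[-4, 135, 20], [0, 0, -0.046], 60],
    [[-5, 170, 30], [0, 0, -0.046], 60],
    [[-6, 205, 35], [0, 0, -0.046], 60],
    [[-7, 235, 35], [0, 0, -0.046], 60],
    [[-7, 250, 35], [0, 0, -0.046], 60],
    [[-7, 257, 35], [0, 0, -0.046], 60],
    [[-7, 257, 35], [0, 0, -0.046], 60],
    [[-7, 257, 35], [0, 0, -0.046], 60],
    [[-7, 257, 35], [0, 0, -0.046], 60],
  ],
)

```text
t: 10.43
eef_pos: [566.8, 13.4, 266.6]
tool_rot: [0.998, -0.069, -0.0, -0.0]
force: [-0.2, 0.2, -0.7]
grip_width: 60.5
```

```bash
python3 - <<'E'
from h import *
d=snap('wrist','w5'); P=world(d).reshape(-1,3); P=P[~np.isnan(P).any(1)]
Q=P[(P[:,0]>470)&(P[:,0]<670)&(P[:,1]>-40)&(P[:,1]<50)&(P[:,2]>146)&(P[:,2]<166)]
rc=cv2.minAreaRect(Q[:,:2].astype(np.float32)); print(rc); c=Q[:,:2].mean(0);_,_,V=np.linalg.svd(Q[:,:2]-c,full_matrices=False);print(c,V[0],np.percentile(Q[:,2],[5,50,95]))
goto((568,12,139),-.14)
E
```

```text
((567.3806762695312, 11.44873332977295), (21.64290428161621, 149.7194061279297), 82.09086608886719)
[572.46915165  10.65298596] [-0.9903609   0.13851099] [153.88757686 156.06191415 157.3270416 ]
t 10.48 pos [566.8  13.5 266.6] q [ 0.25  0.32 -0.46  1.67  0.15  1.19 -1.95] F [ 0.1  0.1 -0.1] w 59.9
shift [  1.4   1.4 127.6] turn [-0.001  0.     0.002]
```

View pics/w5.png

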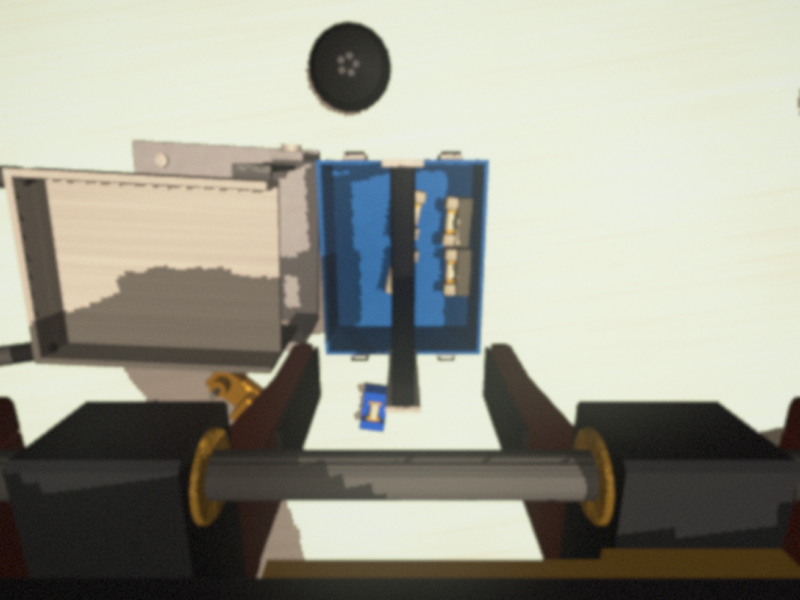

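The wrist view shows all four holders in the case: (452,215), (452,270), (418,210) and (392,275), the last two partly hidden by the bar. The bar is centred between the fingers, so I'm going down to grip.

move_arm(
  series=[
    [[1, 1.9, 20], [0, 0, 0], 60],
    [[1, 1.9, 50], [0, 0, 0], 60],
    [[1, 1.9, 80], [0, 0, 0], 60],
    [[1, 1.9, 100], [0, 0, 0], 60],
    [[1, 1.9, 115], [0, 0, 0], 60],
    [[1, 1.9, 123], [0, 0, 0], 60],
    [[1, 1.9, 127], [0, 0, 0], 60],
    [[1, 1.9, 127], [0, 0, 0], 60],
    [[1, 1.9, 127], [0, 0, 0], 60],
    [[1, 1.9, 127], [0, 0, 0], 60],
  ],
)

```text
t: 11.32
eef_pos: [568.2, 9.8, 140.8]
tool_rot: [0.998, -0.07, 0.001, -0.0]
force: [-0.0, -0.1, 0.0]
grip_width: 59.7
```

move_arm(
  series=[
    [[0, 0, 0], [0, 0, 0], 30],
    [[0, 0, 0], [0, 0, 0], 20],
    [[0, 0, 0], [0, 0, 0], 5],
    [[0, 0, 0], [0, 0, 0], 5],
    [[0, 0, 0], [0, 0, 0], 5],
    [[0, 0, 0], [0, 0, 0], 5],
    [[0, 0, 0], [0, 0, 0], 5],
    [[0, 0, 0], [0, 0, 0], 5],
  ],
  squeeze=50,
)

```text
t: 11.98
eef_pos: [567.5, 10.1, 139.7]
tool_rot: [0.998, -0.07, -0.0, -0.0]
force: [0.5, -0.0, -5.3]
grip_width: 13.9
```

```bash
python3 - <<'E'
from h import *
goto((567.5,11.5,259),-.14)
E
```

```text
t 11.98 pos [567.5  10.1 139.7] q [ 0.22  0.45 -0.43  1.81  0.23  0.93 -2.01] F [ 0.5 -0.  -5.3] w 13.9
shift [  -0.2   -1.4 -119.3] turn [-0.001  0.     0.   ]
```

Gripped at 13.9 mm. Lifting 122 mm, easing 4 mm away from the stand.

move_arm(
  series=[
    [[0, 0, -2], [0, 0, 0], 5],
    [[0, 0, -6], [0, 0, 0], 5],
    [[0, 1, -14], [0, 0, 0], 5],
    [[0, 2, -26], [0, 0, 0], 5],
    [[0, 3, -40], [0, 0, 0], 5],
    [[0, 4, -55], [0, 0, 0], 5],
    [[0, 4, -70], [0, 0, 0], 5],
    [[0, 4, -85], [0, 0, 0], 5],
    [[0, 4, -100], [0, 0, 0], 5],
    [[0, 4, -112], [0, 0, 0], 5],
    [[0, 4, -119], [0, 0, 0], 5],
    [[0, 4, -122], [0, 0, 0], 5],
  ],
)

```text
t: 12.98
eef_pos: [567.4, 5.5, 263.4]
tool_rot: [0.998, -0.07, 0.001, 0.0]
force: [-0.0, 0.4, -6.7]
grip_width: 13.9
```

move_arm(
  series=[
    [[0, 0, 0], [0, 0, 0], 5],
    [[0, 0, 0], [0, 0, 0], 5],
    [[0, 0, 0], [0, 0, 0], 5],
    [[0, 0, 0], [0, 0, 0], 5],
    [[0, 0, 0], [0, 0, 0], 5],
    [[0, 0, 0], [0, 0, 0], 5],
    [[0, 0, 0], [0, 0, 0], 5],
    [[0, 0, 0], [0, 0, 0], 5],
  ],
)

```text
t: 13.65
eef_pos: [566.9, 5.5, 261.6]
tool_rot: [0.998, -0.07, -0.0, -0.0]
force: [0.1, 0.3, -5.2]
grip_width: 13.4
```

```bash
python3 - <<'E'
from h import *
goto((567.5,11.5,259),-.14); snap('scene','s6'); d=snap('wrist','w6')
s=r.observe(); print(s['qd'].round(3))
A=cv2.imread('pics/s6.png')[190:490,230:630];B=cv2.imread('pics/w6.png')
cv2.imwrite('pics/c6.png',np.hstack([cv2.resize(A,(400,300)),cv2.resize(B,(400,300))]))
E
```

```text
t 13.65 pos [566.9   5.5 261.6] q [ 0.26  0.33 -0.45  1.68  0.15  1.18 -1.94] F [ 0.1  0.3 -5.2] w 13.4
shift [-0.2 -6.   2.6] turn [ 0.  0. -0.]
[-0.    -0.002  0.    -0.001  0.001  0.001  0.002]
```

View pics/c6.png

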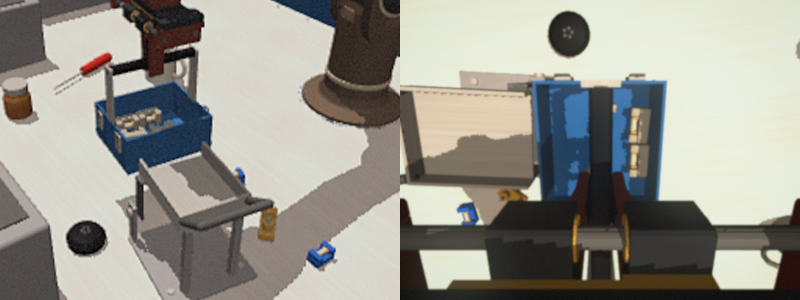

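The case is lifted level and clear of the tray with the holders inside. At rest the wrist force is about 5 N and sideways force is near zero. Handing in.

```bash
python3 -c "
from h import *
print(r.close_job())"
```

```text
the job is handed in; nothing more can be done
None
```

I tipped the tray by its bar to about 0.85 rad, and all four grey fuse holders slid into the case. I swung the tray back level, gripped the case by its handle at 50 N and lifted it about 122 mm. The job was handed in at about 14 s with the arm still holding it there; no verdict was reported.

**Last checks:**
- **Case:** It looked level and clear of the tray, with sideways force near zero and the arm at rest. The finger opening was 13.4 mm, against 13.9 mm at the grip.
- **Fuse holders:** I counted all four in the case from the wrist camera just before gripping. After the lift, the fingers and bar hid two of them from the wrist camera. The scene view showed a group in the case that I did not count one by one, but the wrist force of 5 to 7 N fits a case with its load.
- **Tray:** After lowering, its bar read back at the start height (top about 188 mm), so it is level.
- **Other things on the shelf:** I saw no sign that any had moved, though I did not measure them.

No check failed. The one disagreement was small: the two fixed cameras differed by about 3 to 6 mm on the bar positions, and I settled that with the wrist camera.

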